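# Find the pitch leaf that meshes with the lead screw

## Task

Find out which of the three pitch-comb leaves matches the lead screw in the front seat of the fixture: stand a leaf in the slot between the guide rails, press it lightly on the thread and slide it along until the teeth drop in, never pressing hard. A leaf that stays up on the crests goes back upright into a slot of the stand; leave the one whose teeth go fully home seated in the thread, let go of it, with the other two in the stand, and do not disturb the jar, vial and flask nearby.

Things in the scene. Friction and masses are not known exactly. Their poses are not given: they have to be found in the camera images.
- fixture: aluminium fixture, fixed: base 152 x 172 mm, two cradles with three parallel lead screws along y at x = 0 (front), 45 and 90 mm (spares). Origin on the bench under the middle of the front screw; x away from the robot, z up. Front screw: axis at z = 34 mm, crests 49 mm, root 44 mm. A leaf that fits ends with its origin at z = 44 mm; riding on the crests it is at about 49 mm
- slot (a point): middle of the guide slot's mouth, 68 mm above the bench, axes as the fixture. Two rails above the front screw leave a slot along y, 8 mm wide (14 mm at the bevelled mouth), z = 50 to 68 mm, 128 mm long, closed at both ends by bridges also 68 mm high. In its groove a tooth of the right leaf has 1 mm play along the screw; a wrong leaf sinks in nowhere
- stand: grey leaf stand, fixed, 46 x 222 x 26 mm, with three slots end to end along its y, centred at y = -72, 0 and +72 mm. Each slot is 54 mm long (y), 8 mm wide (x; 14 mm at the bevelled mouth), floor at z = 8 mm, mouth at z = 26 mm. Origin under its centre on the bench surface, z up
- leaf_1: Steel pitch-comb leaf 1 of 3, alike but for tooth pitch. Blade 6 mm thick (x), 50 mm long (y), z = 5 to 30 mm, teeth 5.2 mm deep along its lower edge; dark grip block on top, 12 mm (x) by 24 mm (y), z = 29 to 60 mm. Origin at mid length and thickness at the tooth tips, z up. 90 g. Starts upright in a stand slot
- leaf_2: Pitch-comb leaf 2, outside sizes, grip block and origin as leaf_1. The three leaves have 8, 10 and 12 mm pitch (six, five, four teeth); which has which is not told. Turning a leaf half round does not change its fit
- leaf_3: Pitch-comb leaf 3, outside sizes, grip block and origin as leaf_1. The three leaves have 8, 10 and 12 mm pitch (six, five, four teeth); which has which is not told. Turning a leaf half round does not change its fit
- screw_a: Steel lead screw lying in a seat of the fixture, fixed (cannot turn or slide): 30 mm over the crests, 20 mm at the root, thread 116 mm long. Origin at mid length on its axis, y along the axis. The thread is spoilt by more than 60 N of contact force; teeth wedged between flanks multiply a push up to fourfold, so push with 5 to 12 N
- screw_b: Steel lead screw, outside sizes as screw_a. The three have 8, 10 and 12 mm pitch, not told which. Which one lies in the front seat changes from start to start, and the crests lie anywhere along the axis
- screw_c: Steel lead screw, outside sizes as screw_a. The three have 8, 10 and 12 mm pitch, not told which. Which one lies in the front seat changes from start to start, and the crests lie anywhere along the axis
- amber_jar: amber glass jar with black cap, 52 mm wide, 82 mm high, a bystander; origin under its centre
- vial_red: small vial with red cap, 22 mm wide, 48 mm high, a bystander; origin under its centre
- erlenmeyer: conical flask, 64 mm wide, 106 mm high, a bystander behind the stand; origin under its centre
Mind the look-alikes: they are no part of the job. Leave any orange or yellow look-alike of the leaf_3 alone.

How it is judged:
By the outcome, as a careful person would: the job done as asked, in the order asked, and still so for the second after the job is handed in, with the robot touching nothing.
It also fails if it takes over 72 s, if anything falls off the work surface, if the arm or the gripper's body presses on something with over 40 N, if the wrist force passes 120 N, or if a joint passes its speed limit or range.

## Robot

A 7-joint arm with a two-finger parallel gripper is mounted at the origin on a cart in front of the work surface, level with it; the furniture and walls round the work are solid. World frame = base frame: x ahead of the robot, y to its left, z up, the work surface at z = 0. Lengths are in m, angles in rad, forces in N, time in s.
With the tool pointing down it reaches from about 0.4 to 0.875 m from the base axis. Payload 19.3 kg.
Tool frame: the origin (TCP) lies at the very end of the fingers, on their centre line; the grasp point (between the pads) lies bot.hold_point_z behind it (bot.hold_point_z is the distance from the TCP to the grasp point, in m); x points along the fingers, z is the direction in which the jaws open and shut, and the axes are right-handed (so a half turn about x gives the same grasp; the last joint's range is limited). The gripper opens to 85 mm and grips with 20 to 120 N. Pads are 22 mm wide; open, the fingers measure 114 mm over their backs; the gripper's body (76 mm by 85 mm) begins 54 mm behind the grasp point. The pads swing forward as they close: fully open they stand 13 mm farther back than shut.
Start: joints at [1.187, 0.521, -0.036, 1.599, 0.021, 1.021, -0.113], TCP at [0.193, -0.594, 0.231] pointing down, gripper open.
Joint ranges: [-2.91, 2.91], [-0.3, 2.13], [-1.5, 1.42], [0.17, 2.43], [-1.26, 4.41], [0.16, 1.93], [-2.52, 2.52]. Speed limits (rad/s): [1.89, 1.89, 2.39, 2.39, 3.01, 3.01, 3.01].

## Interface

Orientations are given as a unit quaternion [w, x, y, z].
In Python, from workcell import bot gives the robot as it stands.
- The arm moves only by the tool jog_arm, never from a script. Its argument "plan" is a list of rows, each an object with "delta_pos": the shift along the tool's x, y, z in cm, a list of three; "delta_rot": the turn, a rotation vector about the tool's x, y, z in rad, a list of three; "grip": the finger opening in cm, from 0 to 8.54. In form: [{"delta_pos": [dx, dy, dz], "delta_rot": [ax, ay, az], "grip": grip}, ...]. A call has 1 to 20 rows; each row shifts and turns the commanded pose from where the row before left it, along the tool's axes as they then stand; what a row does not reach is not made up. A row lasts 1/12 s, in which the tool goes at most 41.7 mm and 7.16 degrees, less where a joint would pass 70% of its speed; a pose out of reach is approached as far as the arm can. A call with a gripper value outside its range is refused whole. The fingers move at their own pace and stop on an object; the grip force is fixed at half the most. Time passes only in rows, so rows that do not move let the fingers close. It gives the time, the measured TCP pose, the force and the opening at its end, in the units of the state.
- bot.state(): the state, without advancing time (a new reading comes with each control period).
- bot.get_image(name): name is "scene" or "top" or "wrist"; returns (picture, depth): 384x512x3 uint8, red, green, blue; 384x512 float32, m along the optical axis (not along the pixel's ray), 0 where there is no reading.
- bot.calibration(name): a dict with "fov_y" (degrees; the focal length in pixels is half the picture's height over the tangent of half this angle, whatever the lens; pixels are square), "cx", "cy" (the principal point, pixels), "T" (4x4, takes a point from camera to world coordinates); the wrist camera has in their place "hand_eye" (4x4, takes a point from camera to tool coordinates, whose origin is the TCP and whose axes are the tool frame's). Camera axes: x right, y down, z forward; pixel columns grow to the right and rows downward; lengths in m; the calibration is good to about 2 mm. The wrist camera is an equidistant fisheye: a pixel r from the principal point sees the ray r / f radians off the axis. A picture is of the moment at which its call begins: read the wrist's pose just before it. calibration takes no time and is no camera call.
- bot.close_job(): hands the job in, once; it reports no verdict.
Trained networks look in the newest picture that a camera, given by its name, has taken for a name from the list of things; names that differ only in an ending like _2 or _b are one class to them, and where a whole thing is asked for, a point or a joint stands for the part that bears it (a point fixed in the world has none). Each returns a list of dicts, best first, with "conf" (0 to 1); they miss things now and then, are a little off and sometimes report something else, mostly with a low value. They report only what shows in the picture. A call takes as long as a camera call. They do not tell look-alikes from the thing itself.
- bot.search_frame(camera, thing): "position" ([x, y, z] in m, in world coordinates, good to about 4 mm: the middle of the surface that is visible of it).
- bot.landmark_of(camera, thing): "position" ([x, y, z] in m, in world coordinates, good to about 4 mm: a listed point, or the origin of a listed thing).
The state is a dict: "time": time; "q": joint angles; "qd": joint speeds; "effort": joint torques, N m; "eef_pos": TCP position; "tool_rot": TCP orientation; "ft_force": force on the tool from outside, world axes, zero at the start; "moment": the same for the moment, N m; "width": finger opening in m.
Only numpy, scipy, OpenCV 4.12 (cv2) and the standard library are available. Lean on these libraries where they do the work, as an engineer would, in place of code of your own. Each camera call takes 0.05 s, during which the arm holds its last target.

## Working session

There is one attempt and no reset: what is moved stays moved. The work goes in short steps, Python scripts to look and compute and a tool call to move; the robot and the scene stay as the last step left them, time stands still between calls to the robot, and variables do not carry over. Pictures are saved under pics/ and viewed, and the job is handed in when it is done.

Besides the shell and the picture viewer there is one more tool, called after "Emit:" by a JSON object that holds its "op" and its "data". jog_arm: Moves the arm, as the interface text tells. Its arguments: {"type":"object","properties":{"plan":{"type":"array","items":{"type":"object","properties":{"delta_pos":{"type":"array","items":{"type":"number"}},"delta_rot":{"type":"array","items":{"type":"number"}},"grip":{"type":"number"}}}}},"required":["plan"]}

```bash
ls; mkdir -p pics; python3 - <<'E'
from workcell import bot
import cv2,numpy as np
s=bot.state();print(s, bot.hold_point_z)
for n in ["scene","top","wrist"]:
    im,d=bot.get_image(n); cv2.imwrite(f"pics/{n}0.png",im[:,:,::-1]); np.save(f"{n}0.npy",d)
    print(n,bot.calibration(n))
E
```

```text
pics
{'time': 0.0, 'q': array([ 1.18681504,  0.52197671, -0.03628173,  1.59999194,  0.02121513,
        1.02110229, -0.11283202]), 'qd': array([ 2.14874674e-03,  5.92021637e-04,  6.73738433e-04,  1.63044763e-05,
       -1.04377352e-04, -1.56872008e-03,  6.10216063e-05]), 'effort': array([ 5.66900526e-04, -9.27112055e+01,  1.98031873e+00, -3.69948292e+01,
        1.80010172e-02,  8.08879850e-03, -7.27949259e-05]), 'eef_pos': array([ 0.19274566, -0.59419211,  0.23075525]), 'tool_rot': array([ 0.57163278,  0.41594971,  0.57230199, -0.41556256]), 'ft_force': array([-0.19914129, -0.01371721, -0.42837664]), 'moment': array([ 0.00886238, -0.01774057, -0.04661281]), 'width': 0.08516435229497181} 0.0187
scene {'fov_y': 56.23149938108343, 'cx': 255.9600648287093, 'cy': 189.30898957049274, 'T': array([[-0.75047509, -0.40598172,  0.52150358,  0.03666842],
       [-0.66055096,  0.48636029, -0.57194939,  0.59010915],
       [-0.02143764, -0.77371346, -0.63317289,  0.65344748],
       [ 0.        ,  0.        ,  0.        ,  1.        ]])}
top {'fov_y': 50.751109703116654, 'cx': 256.9485050697052, 'cy': 192.36032687818394, 'T': array([[-4.15995858e-03, -9.85454714e-01,  1.69887320e-01,
         3.13353455e-01],
       [-9.99742172e-01,  3.06130274e-04, -2.27045108e-02,
         6.51421632e-02],
       [ 2.23222596e-02, -1.69937968e-01, -9.85201910e-01,
         1.16443539e+00],
       [ 0.00000000e+00,  0.00000000e+00,  0.00000000e+00,
         1.00000000e+00]])}
wrist {'fov_y': 65.70646984690485, 'cx': 256.69672765107197, 'cy': 192.67302393375502, 'hand_eye': array([[-7.35656795e-04, -3.13005981e-01,  9.49750870e-01,
        -1.43182238e-01],
       [-7.43183006e-05, -9.49751107e-01, -3.13006117e-01,
         8.02490891e-02],
       [ 9.99999727e-01, -3.00848947e-04,  6.75428783e-04,
        -6.27602589e-04],
       [ 0.00000000e+00,  0.00000000e+00,  0.00000000e+00,
         1.00000000e+00]])}
```

View pics/scene0.png

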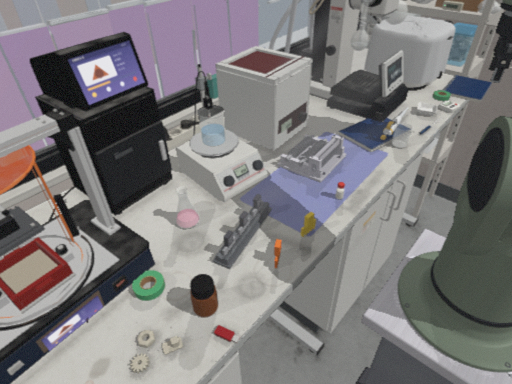

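View pics/top0.png

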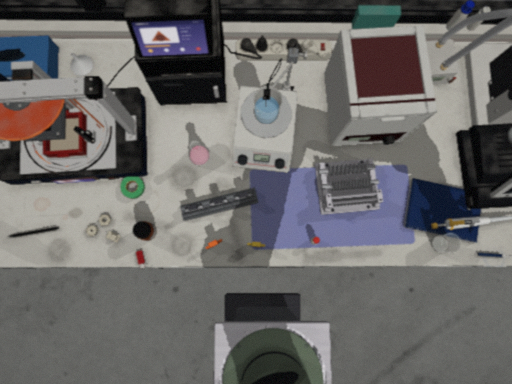

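```bash
python3 - <<'E'
from workcell import bot
for c in ["top","scene"]:
  for t in ["fixture","slot","stand","leaf_1","screw_a","amber_jar","vial_red","erlenmeyer"]:
    if c=="scene" and t in("amber_jar","vial_red","erlenmeyer"): continue
    print(c,t,[(r["position"].round(4) if hasattr(r["position"],"round") else r["position"],round(r["conf"],2)) for r in bot.landmark_of(c,t)])
print(bot.state()['time'])
E
```

```text
top fixture [([0.4836, -0.2283, 0.0008], 0.86)]
top slot [([0.4886, -0.2256, 0.069], 0.76)]
top stand [([0.4803, 0.1487, -0.0004], 0.61)]
top leaf_1 [([0.4816, 0.1508, 0.0068], 0.55), ([0.3693, 0.1636, -0.0031], 0.48), ([0.3652, 0.0446, 0.0037], 0.48), ([0.4951, 0.0819, 0.0123], 0.45), ([0.4621, 0.2241, 0.0072], 0.38), ([0.6255, 0.2085, -0.0028], 0.25)]
top screw_a [([0.533, -0.2214, 0.0357], 0.85), ([0.5759, -0.2146, 0.0311], 0.77), ([0.4886, -0.2227, 0.0327], 0.7)]
top amber_jar [([0.4018, 0.3548, -0.0001], 0.72)]
top vial_red [([0.3729, -0.1259, 0.0024], 0.46)]
top erlenmeyer [([0.6264, 0.2105, -0.0002], 0.94)]
scene fixture [([0.488, -0.2291, -0.0015], 0.57)]
scene slot [([0.4824, 0.1499, 0.0086], 0.46)]
scene stand [([0.4828, 0.1529, 0.0004], 0.57)]
scene leaf_1 [([0.4803, 0.1507, -0.0031], 0.64), ([0.4987, 0.0797, 0.0062], 0.6), ([0.3616, 0.0479, 0.0007], 0.59), ([0.4683, 0.2189, 0.0053], 0.55), ([0.3644, 0.1652, 0.0016], 0.44), ([0.4049, 0.3545, -0.0004], 0.22)]
scene screw_a [([0.537, -0.2242, 0.0341], 0.83), ([0.5807, -0.2192, 0.0335], 0.51), ([0.4897, -0.2241, 0.0326], 0.46)]
0.8
```

```bash
cat > h.py <<'E'
from workcell import bot
import cv2,numpy as np
from scipy.spatial.transform import Rotation as R
def rot(q): return R.from_quat([q[1],q[2],q[3],q[0]])
def goal(yaw,flip=False):
    x=np.array([0,0,-1.]); z=np.array([np.cos(yaw),np.sin(yaw),0])*(-1 if flip else 1)
    return R.from_matrix(np.column_stack([x,np.cross(z,x),z]))
def delta(pos,yaw,flip=False,frm=None):
    """tool-axis shift (cm) if translating first, and rotvec after; from measured pose"""
    s=bot.state(); r=rot(s['tool_rot']); p=s['eef_pos']
    d=r.inv().apply(np.array(pos)-p)*100
    g=goal(yaw,flip); rv=(r.inv()*g).as_rotvec()
    d2=g.inv().apply(np.array(pos)-p)*100
    print('shift in cur axes',d.round(2),'in goal axes',d2.round(2),'rotvec',rv.round(3),np.degrees(np.linalg.norm(rv)).round(1))
def camT(n,s=None):
    c=bot.calibration(n)
    if n!='wrist': return c['T']
    T=np.eye(4); s=s or bot.state(); T[:3,:3]=rot(s['tool_rot']).as_matrix(); T[:3,3]=s['eef_pos']
    return T@c['hand_eye']
def shot(tag,n):
    s=bot.state(); im,d=bot.get_image(n); cv2.imwrite(f'pics/{tag}.png',im[:,:,::-1]); np.savez(tag,im=im,d=d,T=camT(n,s)); return im,d,camT(n,s)
def world(n,d,T):
    c=bot.calibration(n); f=192/np.tan(np.radians(c['fov_y']/2)); v,u=np.mgrid[:384,:512].astype(float)
    a=(u-c['cx'])/f; b=(v-c['cy'])/f
    if n=='wrist':
        r=np.hypot(a,b)+1e-9; k=np.tan(r)/r; a=a*k;b=b*k
    P=np.stack([a*d,b*d,d],-1); return P@T[:3,:3].T+T[:3,3]
def proj(n,P,T):
    c=bot.calibration(n); f=192/np.tan(np.radians(c['fov_y']/2)); p=(np.atleast_2d(P)-T[:3,3])@T[:3,:3]
    a=p[:,0]/p[:,2]; b=p[:,1]/p[:,2]
    if n=='wrist':
        t=np.hypot(a,b)+1e-9; k=np.arctan(t)/t; a=a*k;b=b*k
    return np.stack([c['cx']+f*a,c['cy']+f*b],1)
E
python3 - <<'E'
from h import *
s=bot.state(); print(rot(s['tool_rot']).as_matrix().round(3))
for fl in (0,1): delta([.45,-.24,.23],.06,fl)
E
```

```text
[[-0.     0.951  0.309]
 [-0.     0.309 -0.951]
 [-1.    -0.     0.   ]]
shift in cur axes [  0.13  35.4  -25.78] in goal axes [ 0.13 33.84 27.79] rotvec [-1.317 -0.     0.   ] 75.5
shift in cur axes [  0.13  35.4  -25.78] in goal axes [  0.13 -33.84 -27.79] rotvec [1.825 0.    0.   ] 104.5
```

View pics/wrist0.png

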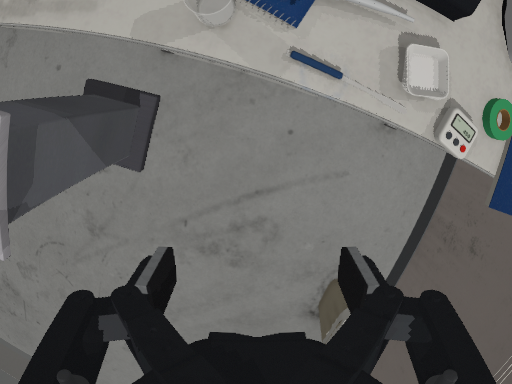

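```bash
cat >> h.py <<'E'
def rows(pos,yaw,flip=False,n=None,frm=None):
    s=bot.state(); r=rot(s['tool_rot']); p=s['eef_pos']
    if frm is not None: p=np.array(frm[0]); r=goal(frm[1])
    g=goal(yaw,flip); rv=(r.inv()*g).as_rotvec(); D=np.array(pos)-p
    m=max(int(np.ceil(np.linalg.norm(D)/.041)),int(np.ceil(np.linalg.norm(rv)/.122)),1); n=n or m
    for i in range(n):
        ri=r*R.from_rotvec(rv*i/n); print((ri.inv().apply(D/n)*100).round(2).tolist(),(rv/n).round(4).tolist())
E
python3 - <<'E'
from h import *
rows([.49,-.285,.23],.06)
E
```

```text
[0.01, 3.44, -1.84] [-0.1197, -0.0, 0.0]
[0.01, 3.63, -1.42] [-0.1197, -0.0, 0.0]
[0.01, 3.78, -0.97] [-0.1197, -0.0, 0.0]
[0.01, 3.87, -0.52] [-0.1197, -0.0, 0.0]
[0.01, 3.9, -0.05] [-0.1197, -0.0, 0.0]
[0.01, 3.88, 0.42] [-0.1197, -0.0, 0.0]
[0.01, 3.8, 0.88] [-0.1197, -0.0, 0.0]
[0.01, 3.67, 1.32] [-0.1197, -0.0, 0.0]
[0.01, 3.48, 1.75] [-0.1197, -0.0, 0.0]
[0.01, 3.25, 2.16] [-0.1197, -0.0, 0.0]
[0.01, 2.97, 2.53] [-0.1197, -0.0, 0.0]
```

Emit:
{"op": "jog_arm", "data": {"plan": [{"delta_pos": [0, 3.44, -1.84], "delta_rot": [-0.12, 0, 0], "grip": 8.5}, {"delta_pos": [0, 3.63, -1.42], "delta_rot": [-0.12, 0, 0], "grip": 8.5}, {"delta_pos": [0, 3.78, -0.97], "delta_rot": [-0.12, 0, 0], "grip": 8.5}, {"delta_pos": [0, 3.87, -0.52], "delta_rot": [-0.12, 0, 0], "grip": 8.5}, {"delta_pos": [0, 3.9, -0.05], "delta_rot": [-0.12, 0, 0], "grip": 8.5}, {"delta_pos": [0, 3.88, 0.42], "delta_rot": [-0.12, 0, 0], "grip": 8.5}, {"delta_pos": [0, 3.8, 0.88], "delta_rot": [-0.12, 0, 0], "grip": 8.5}, {"delta_pos": [0, 3.67, 1.32], "delta_rot": [-0.12, 0, 0], "grip": 8.5}, {"delta_pos": [0, 3.48, 1.75], "delta_rot": [-0.12, 0, 0], "grip": 8.5}, {"delta_pos": [0, 3.25, 2.16], "delta_rot": [-0.12, 0, 0], "grip": 8.5}, {"delta_pos": [0, 2.97, 2.53], "delta_rot": [-0.12, 0, 0], "grip": 8.5}, {"delta_pos": [0, 0, 0], "delta_rot": [0, 0, 0], "grip": 8.5}]}}

```text
time: 1.8
eef_pos: [0.4947, -0.278, 0.2317]
tool_rot: [0.708, -0.027, 0.705, 0.029]
ft_force: [0.0, 0.8, 0.7]
width: 0.0849
```

```bash
python3 - <<'E'
from h import *
s=bot.state(); print(s['time'],s['eef_pos'],np.abs(s['qd']).max())
shot('w1','wrist')
for t in ['slot','fixture','screw_a']: print(t,[(np.round(r['position'],4),round(r['conf'],2)) for r in bot.landmark_of('wrist',t)])
E
```

```text
1.8 [ 0.49474356 -0.27799069  0.23165991] 0.09188519076699139
slot []
fixture [(array([ 0.4876, -0.2255,  0.0023]), 0.66)]
screw_a [(array([ 0.4915, -0.2274,  0.0322]), 0.73), (array([ 0.5801, -0.2205,  0.0327]), 0.69), (array([ 0.5318, -0.2288,  0.0348]), 0.56)]
```

View pics/w1.png

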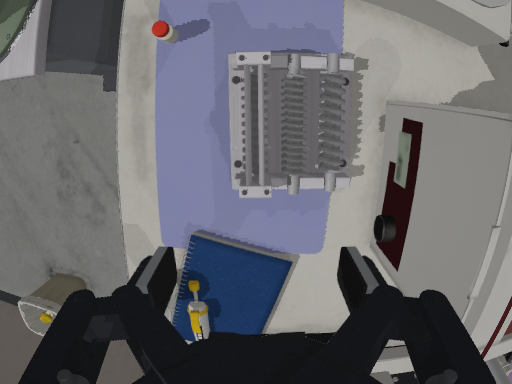

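```bash
python3 - <<'E'
from h import *
z=np.load('w1.npz'); P=world('wrist',z['d'],z['T'])
im=z['im']; c=cv2.resize(im[40:205,220:365],None,fx=5,fy=5,interpolation=cv2.INTER_CUBIC)[:600,:725]; cv2.imwrite('pics/w1c.png',cv2.resize(im[40:205,220:365],(527,600),interpolation=cv2.INTER_CUBIC)[:,:,::-1])
sub=P[30:210,215:370].reshape(-1,3)
h,e=np.histogram(sub[:,2],np.arange(-.01,.09,.004)); print(list(zip(e.round(3),h)))
t=sub[(sub[:,2]>.062)&(sub[:,2]<.075)]
xy=t[:,:2].astype(np.float32)*1000
print(len(t),t.mean(0),cv2.minAreaRect(xy), np.median(t[:,2]))
c=np.cov(xy.T); w,v=np.linalg.eigh(c); print(w,v)
E
```

```text
[(np.float64(-0.01), np.int64(0)), (np.float64(-0.006), np.int64(5)), (np.float64(-0.002), np.int64(7257)), (np.float64(0.002), np.int64(3786)), (np.float64(0.006), np.int64(1377)), (np.float64(0.01), np.int64(4547)), (np.float64(0.014), np.int64(115)), (np.float64(0.018), np.int64(78)), (np.float64(0.022), np.int64(81)), (np.float64(0.026), np.int64(117)), (np.float64(0.03), np.int64(216)), (np.float64(0.034), np.int64(1544)), (np.float64(0.038), np.int64(2058)), (np.float64(0.042), np.int64(2539)), (np.float64(0.046), np.int64(1482)), (np.float64(0.05), np.int64(166)), (np.float64(0.054), np.int64(37)), (np.float64(0.058), np.int64(49)), (np.float64(0.062), np.int64(436)), (np.float64(0.066), np.int64(1788)), (np.float64(0.07), np.int64(104)), (np.float64(0.074), np.int64(0)), (np.float64(0.078), np.int64(0)), (np.float64(0.082), np.int64(0))]
2328 [ 0.48801069 -0.22366015  0.06765237] ((488.2372741699219, -225.79995727539062), (35.12015151977539, 155.83103942871094), 5.204098224639893) 0.06817615621494968
[  72.79057652 2785.89855447] [[-0.99585104 -0.09099841]
 [-0.09099841  0.99585104]]
```

View pics/w1c.png

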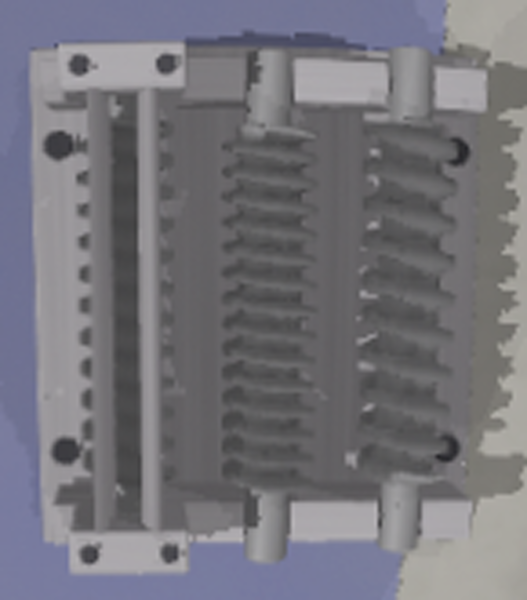

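```bash
python3 - <<'E'
from h import *
s=bot.state(); print(s['time'],s['eef_pos'],np.abs(s['qd']).max())
rows([.495,.088,.23],.22)
z=np.load('w1.npz'); P=world('wrist',z['d'],z['T'])[30:210,215:300].reshape(-1,3)
cs,sn=np.cos(.091),np.sin(.091)
L=(P[:,:2]-[.4882,-.2258])@np.array([[cs,-sn],[sn,cs]])
for y0 in range(-50,50,20):
    m=(abs(L[:,1]-y0/1000-.01)<.01)&(P[:,2]>.062); a=np.sort(L[m,0])*1000
    neg=a[a<0];pos=a[a>0]; print(y0,neg.min().round(1),neg.max().round(1),pos.min().round(1),pos.max().round(1))
E
```

```text
2.0 [ 0.48920196 -0.28538488  0.23119079] 0.011641743103066746
[0.01, 3.72, 0.29] [-0.0159, -0.0001, 0.0]
[0.01, 3.72, 0.35] [-0.0159, -0.0001, 0.0]
[0.01, 3.71, 0.4] [-0.0159, -0.0001, 0.0]
[0.01, 3.71, 0.46] [-0.0159, -0.0001, 0.0]
[0.01, 3.7, 0.52] [-0.0159, -0.0001, 0.0]
[0.01, 3.69, 0.58] [-0.0159, -0.0001, 0.0]
[0.01, 3.68, 0.64] [-0.0159, -0.0001, 0.0]
[0.01, 3.67, 0.7] [-0.0159, -0.0001, 0.0]
[0.01, 3.66, 0.76] [-0.0159, -0.0001, 0.0]
[0.01, 3.64, 0.81] [-0.0159, -0.0001, 0.0]
-50 -10.1 -4.0 4.6 10.0
-30 -9.9 -4.5 4.8 10.0
-10 -10.3 -4.2 4.0 9.2
10 -10.2 -4.9 2.1 9.4
30 -9.7 -3.6 4.4 9.6
```

```bash
python3 - <<'E'
from h import *
im,d,T=shot('w2','wrist')
P=world('wrist',d,T)[20:230,205:370].reshape(-1,3)
t=P[(P[:,2]>.062)&(P[:,2]<.075)]; print(cv2.minAreaRect(t[:,:2].astype(np.float32)*1000), np.median(t[:,2]))
w,v=np.linalg.eigh(np.cov(t[:,:2].T)); print(v)
E
```

```text
((488.2774658203125, -225.8653564453125), (35.92903137207031, 155.7548828125), 5.177361488342285) 0.0681447562067698
[[-0.99614249 -0.08775045]
 [-0.08775045  0.99614249]]
```

Emit:
{"op": "jog_arm", "data": {"plan": [{"delta_pos": [0, 3.72, 0.29], "delta_rot": [-0.016, 0, 0], "grip": 8.5}, {"delta_pos": [0, 3.72, 0.35], "delta_rot": [-0.016, 0, 0], "grip": 8.5}, {"delta_pos": [0, 3.71, 0.4], "delta_rot": [-0.016, 0, 0], "grip": 8.5}, {"delta_pos": [0, 3.71, 0.46], "delta_rot": [-0.016, 0, 0], "grip": 8.5}, {"delta_pos": [0, 3.7, 0.52], "delta_rot": [-0.016, 0, 0], "grip": 8.5}, {"delta_pos": [0, 3.69, 0.58], "delta_rot": [-0.016, 0, 0], "grip": 8.5}, {"delta_pos": [0, 3.68, 0.64], "delta_rot": [-0.016, 0, 0], "grip": 8.5}, {"delta_pos": [0, 3.67, 0.7], "delta_rot": [-0.016, 0, 0], "grip": 8.5}, {"delta_pos": [0, 3.66, 0.76], "delta_rot": [-0.016, 0, 0], "grip": 6}, {"delta_pos": [0, 3.64, 0.81], "delta_rot": [-0.016, 0, 0], "grip": 5}, {"delta_pos": [0, 0, 0], "delta_rot": [0, 0, 0], "grip": 4}, {"delta_pos": [0, 0, 0], "delta_rot": [0, 0, 0], "grip": 4}, {"delta_pos": [0, 0, 0], "delta_rot": [0, 0, 0], "grip": 4}]}}

```text
time: 3.13
eef_pos: [0.4948, 0.0875, 0.2312]
tool_rot: [0.703, -0.078, 0.703, 0.078]
ft_force: [-0.4, -1.2, -0.2]
width: 0.0398
```

```bash
python3 - <<'E'
from h import *
s=bot.state(); print(s['time'],s['eef_pos'],np.abs(s['qd']).max(),s['width'],s['ft_force'])
im,d,T=shot('w3','wrist')
P=world('wrist',d,T)
m=(P[...,2]>.055)&(P[...,2]<.08)&(abs(P[...,0]-.482)<.06)&(abs(P[...,1]-.15)<.12)
n,l,st,c=cv2.connectedComponentsWithStats(m.astype(np.uint8))
for i in range(1,n):
    if st[i,4]>40:
        q=P[l==i]; print(st[i],q.mean(0).round(4),cv2.minAreaRect(q[:,:2].astype(np.float32)*1000))
m=(P[...,2]>.02)&(P[...,2]<.032)&(abs(P[...,0]-.482)<.08)&(abs(P[...,1]-.15)<.14)
q=P[m]; print(cv2.minAreaRect(q[:,:2].astype(np.float32)*1000))
print([(np.round(r['position'],4),round(r['conf'],2)) for r in bot.landmark_of('wrist','leaf_1')])
E
```

```text
3.1333 [0.49477161 0.08754574 0.23124257] 0.021347665633520724 0.03983504087896601 [-0.43702014 -1.22592088 -0.16422473]
[249  34  13  25 294] [0.4633 0.2193 0.0679] ((462.98419189453125, 219.64682006835938), (12.279672622680664, 23.957538604736328), 12.671809196472168)
[250 102  14  23 287] [0.4802 0.1511 0.0682] ((480.2530212402344, 151.09039306640625), (13.031108856201172, 23.353548049926758), 16.32343292236328)
[252 167  13  24 278] [0.4973 0.0834 0.0672] ((497.26904296875, 82.23450469970703), (12.987822532653809, 23.412092208862305), 13.266899108886719)
((480.1595764160156, 150.84359741210938), (32.506927490234375, 216.2745819091797), 14.064803123474121)
[(array([0.4954, 0.0822, 0.0078]), 0.78), (array([0.3637, 0.1636, 0.0038]), 0.77), (array([0.3669, 0.0433, 0.001 ]), 0.68), (array([0.4587, 0.2193, 0.0006]), 0.58)]
```

View pics/w3.png

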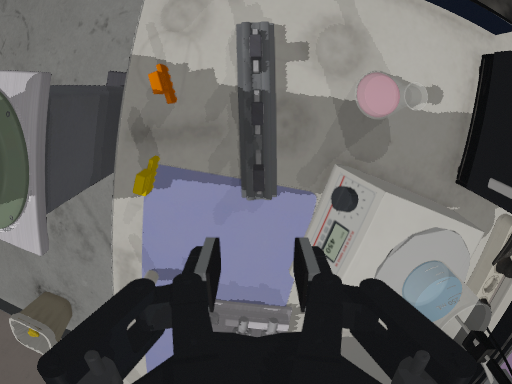

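```bash
python3 - <<'E'
from h import *
delta([.4973,.0828,.039],.245)
E
```

```text
shift in cur axes [19.23 -0.45  0.15] in goal axes [19.23 -0.47  0.13] rotvec [-0.025 -0.     0.001] 1.4
```

Emit:
{"op": "jog_arm", "data": {"plan": [{"delta_pos": [4, -0.45, 0.15], "delta_rot": [-0.025, 0, 0], "grip": 4}, {"delta_pos": [4, 0, 0], "delta_rot": [0, 0, 0], "grip": 3.5}, {"delta_pos": [4, 0, 0], "delta_rot": [0, 0, 0], "grip": 3.5}, {"delta_pos": [3.5, 0, 0], "delta_rot": [0, 0, 0], "grip": 3.5}, {"delta_pos": [2.5, 0, 0], "delta_rot": [0, 0, 0], "grip": 3.5}, {"delta_pos": [1.2, 0, 0], "delta_rot": [0, 0, 0], "grip": 3.5}, {"delta_pos": [0, 0, 0], "delta_rot": [0, 0, 0], "grip": 3.5}, {"delta_pos": [0, 0, 0], "delta_rot": [0, 0, 0], "grip": 3.5}]}}

```text
time: 3.9
eef_pos: [0.4975, 0.0843, 0.0399]
tool_rot: [0.702, -0.087, 0.702, 0.087]
ft_force: [0.1, 1.0, 0.3]
width: 0.035
```

```bash
python3 - <<'E'
from h import *
delta([.4973,.0828,.039],.245); print(bot.state()['ft_force'])
im,d,T=shot('w4','wrist')
E
```

```text
shift in cur axes [ 0.09 -0.14 -0.05] in goal axes [ 0.09 -0.14 -0.05] rotvec [ 0.002 -0.     0.   ] 0.1
[0.10535668 0.98480241 0.30049274]
```

View pics/w4.png

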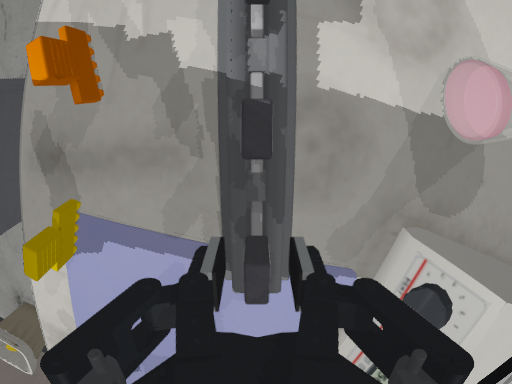

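Emit:
{"op": "jog_arm", "data": {"plan": [{"delta_pos": [0, 0, 0], "delta_rot": [0, 0, 0], "grip": 0.9}, {"delta_pos": [0, 0, 0], "delta_rot": [0, 0, 0], "grip": 0.9}, {"delta_pos": [0, 0, 0], "delta_rot": [0, 0, 0], "grip": 0.9}, {"delta_pos": [0, 0, 0], "delta_rot": [0, 0, 0], "grip": 0.9}, {"delta_pos": [0, 0, 0], "delta_rot": [0, 0, 0], "grip": 0.9}]}}

```text
time: 4.37
eef_pos: [0.4982, 0.0847, 0.0407]
tool_rot: [0.703, -0.087, 0.701, 0.087]
ft_force: [-0.9, -0.9, 11.1]
width: 0.011
```

```bash
python3 - <<'E'
from h import *
s=bot.state(); print(s['width'],s['ft_force'],s['eef_pos'])
rows([.40,.23,.25],-.78,frm=([.4973,.0828,.10],.245))
E
```

```text
0.011033312251403336 [-0.92624995 -0.9078989  11.06233252] [0.49816514 0.0846805  0.04073455]
[-1.67, 1.85, -0.65] [0.1139, 0.0, 0.0]
[-1.67, 1.76, -0.86] [0.1139, 0.0, 0.0]
[-1.67, 1.65, -1.05] [0.1139, 0.0, 0.0]
[-1.67, 1.52, -1.23] [0.1139, 0.0, 0.0]
[-1.67, 1.37, -1.4] [0.1139, 0.0, 0.0]
[-1.67, 1.21, -1.55] [0.1139, 0.0, 0.0]
[-1.67, 1.02, -1.67] [0.1139, 0.0, 0.0]
[-1.67, 0.83, -1.78] [0.1139, 0.0, 0.0]
[-1.67, 0.62, -1.86] [0.1139, 0.0, 0.0]
```

Emit:
{"op": "jog_arm", "data": {"plan": [{"delta_pos": [-1.5, 0, 0], "delta_rot": [0, 0, 0], "grip": 0.9}, {"delta_pos": [-2.3, 0, 0], "delta_rot": [0, 0, 0], "grip": 0.9}, {"delta_pos": [-2.3, 0, 0], "delta_rot": [0, 0, 0], "grip": 0.9}, {"delta_pos": [-1.67, 1.85, -0.65], "delta_rot": [0.114, 0, 0], "grip": 0.9}, {"delta_pos": [-1.67, 1.76, -0.86], "delta_rot": [0.114, 0, 0], "grip": 0.9}, {"delta_pos": [-1.67, 1.65, -1.05], "delta_rot": [0.114, 0, 0], "grip": 0.9}, {"delta_pos": [-1.67, 1.52, -1.23], "delta_rot": [0.114, 0, 0], "grip": 0.9}, {"delta_pos": [-1.67, 1.37, -1.4], "delta_rot": [0.114, 0, 0], "grip": 0.9}, {"delta_pos": [-1.67, 1.21, -1.55], "delta_rot": [0.114, 0, 0], "grip": 0.9}, {"delta_pos": [-1.67, 1.02, -1.67], "delta_rot": [0.114, 0, 0], "grip": 0.9}, {"delta_pos": [-1.67, 0.83, -1.78], "delta_rot": [0.114, 0, 0], "grip": 0.9}, {"delta_pos": [-1.67, 0.62, -1.86], "delta_rot": [0.114, 0, 0], "grip": 0.9}, {"delta_pos": [0, 0, 0], "delta_rot": [0, 0, 0], "grip": 0.9}]}}

```text
time: 5.45
eef_pos: [0.3986, 0.2353, 0.2543]
tool_rot: [0.655, 0.271, 0.653, -0.268]
ft_force: [0.4, 1.2, -0.2]
width: 0.0111
```

```bash
python3 - <<'E'
from h import *
s=bot.state(); print(s['time'],s['width'],s['ft_force'],s['eef_pos'])
im,d,T=shot('s5','scene')
u,v=proj('scene',s['eef_pos']-[0,0,.03],T)[0]; print(u,v)
u,v=int(u),int(v)
cv2.imwrite('pics/s5c.png',cv2.resize(im[v-30:v+30,u-40:u+40],(800,600),interpolation=cv2.INTER_CUBIC)[:,:,::-1])
E
```

```text
5.45 0.011114743838166496 [ 0.42658184  1.19135709 -0.19057729] [0.39855717 0.23532694 0.25426816]
240.77334880738292 196.1285681745705
```

View pics/s5c.png

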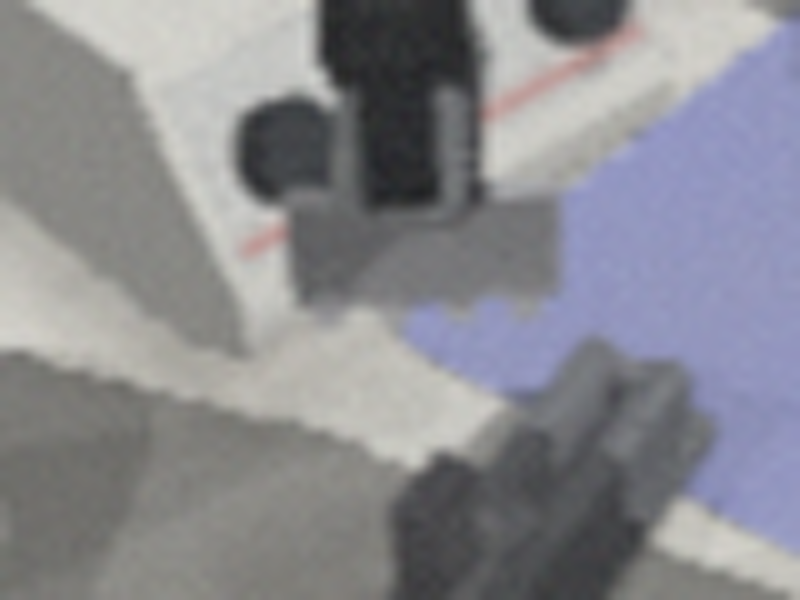

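```bash
cat >> h.py <<'E'
def teeth(tag):
    A=[]
    for i in range(6):
        im,d=bot.get_image('scene'); A.append(im.astype(float))
    s=bot.state(); T=camT('scene'); u,v=proj('scene',s['eef_pos']-[0,0,.03],T)[0].astype(int)
    m=np.mean(A,0); c=m[v-20:v+25,u-30:u+30]
    cv2.imwrite(f'pics/{tag}.png',cv2.resize(c.clip(0,255).astype(np.uint8),(800,600),interpolation=cv2.INTER_CUBIC)[:,:,::-1])
E
python3 -c "
from h import *
teeth('s6')"
```

```text
(no output)
```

View pics/s6.png

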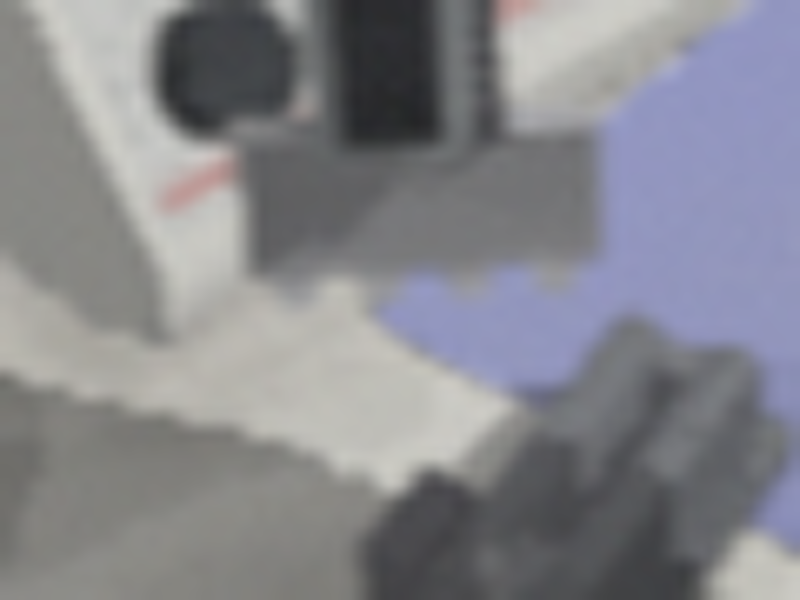

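```bash
python3 - <<'E'
from h import *
print(bot.state()['time'])
rows([.498,.0846,.115],.245)
E
```

```text
5.8
[1.5, -0.39, 1.92] [-0.1137, -0.0001, 0.0001]
[1.5, -0.6, 1.86] [-0.1137, -0.0001, 0.0001]
[1.5, -0.81, 1.78] [-0.1137, -0.0001, 0.0001]
[1.5, -1.01, 1.68] [-0.1137, -0.0001, 0.0001]
[1.5, -1.19, 1.55] [-0.1137, -0.0001, 0.0001]
[1.5, -1.36, 1.41] [-0.1137, -0.0001, 0.0001]
[1.5, -1.51, 1.24] [-0.1137, -0.0001, 0.0001]
[1.5, -1.64, 1.06] [-0.1137, -0.0001, 0.0001]
[1.5, -1.75, 0.87] [-0.1137, -0.0001, 0.0001]
```

Emit:
{"op": "jog_arm", "data": {"plan": [{"delta_pos": [1.5, -0.39, 1.92], "delta_rot": [-0.1137, 0, 0], "grip": 0.9}, {"delta_pos": [1.5, -0.6, 1.86], "delta_rot": [-0.1137, 0, 0], "grip": 0.9}, {"delta_pos": [1.5, -0.81, 1.78], "delta_rot": [-0.1137, 0, 0], "grip": 0.9}, {"delta_pos": [1.5, -1.01, 1.68], "delta_rot": [-0.1137, 0, 0], "grip": 0.9}, {"delta_pos": [1.5, -1.19, 1.55], "delta_rot": [-0.1137, 0, 0], "grip": 0.9}, {"delta_pos": [1.5, -1.36, 1.41], "delta_rot": [-0.1137, 0, 0], "grip": 0.9}, {"delta_pos": [1.5, -1.51, 1.24], "delta_rot": [-0.1137, 0, 0], "grip": 0.9}, {"delta_pos": [1.5, -1.64, 1.06], "delta_rot": [-0.1137, 0, 0], "grip": 0.9}, {"delta_pos": [1.5, -1.75, 0.87], "delta_rot": [-0.1137, 0, 0], "grip": 0.9}, {"delta_pos": [0, 0, 0], "delta_rot": [0, 0, 0], "grip": 0.9}, {"delta_pos": [0, 0, 0], "delta_rot": [0, 0, 0], "grip": 0.9}, {"delta_pos": [0, 0, 0], "delta_rot": [0, 0, 0], "grip": 0.9}]}}

```text
time: 6.8
eef_pos: [0.4977, 0.0858, 0.1156]
tool_rot: [0.702, -0.086, 0.702, 0.086]
ft_force: [0.3, 0.2, -0.0]
width: 0.011
```

```bash
python3 - <<'E'
from h import *
delta([.498,.0846,.042],.245); print(bot.state()['ft_force'])
im,d,T=shot('w7','wrist')
E
```

```text
shift in cur axes [ 7.36 -0.13  0.  ] in goal axes [ 7.36 -0.13 -0.  ] rotvec [-0.002 -0.    -0.001] 0.1
[ 0.29641963  0.15968393 -0.02810011]
```

View pics/w7.png

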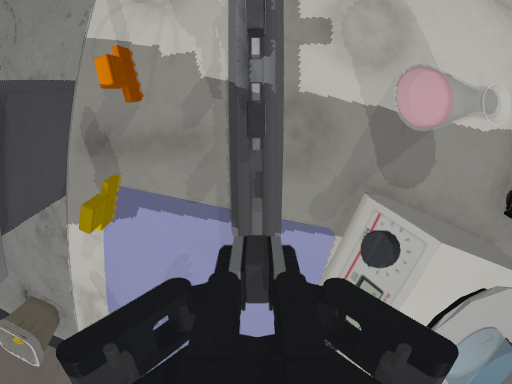

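Emit:
{"op": "jog_arm", "data": {"plan": [{"delta_pos": [2.5, -0.13, 0], "delta_rot": [0, 0, 0], "grip": 0.9}, {"delta_pos": [2, 0, 0], "delta_rot": [0, 0, 0], "grip": 0.9}, {"delta_pos": [1.5, 0, 0], "delta_rot": [0, 0, 0], "grip": 0.9}, {"delta_pos": [0.8, 0, 0], "delta_rot": [0, 0, 0], "grip": 0.9}, {"delta_pos": [0.4, 0, 0], "delta_rot": [0, 0, 0], "grip": 0.9}, {"delta_pos": [0.1, 0, 0], "delta_rot": [0, 0, 0], "grip": 0.9}, {"delta_pos": [0, 0, 0], "delta_rot": [0, 0, 0], "grip": 0.9}]}}

```text
time: 7.43
eef_pos: [0.4983, 0.0847, 0.0431]
tool_rot: [0.702, -0.087, 0.702, 0.087]
ft_force: [-0.5, 0.1, -0.6]
width: 0.0109
```

Emit:
{"op": "jog_arm", "data": {"plan": [{"delta_pos": [0.2, 0, 0], "delta_rot": [0, 0, 0], "grip": 0.9}, {"delta_pos": [0, 0, 0], "delta_rot": [0, 0, 0], "grip": 1.5}, {"delta_pos": [0, 0, 0], "delta_rot": [0, 0, 0], "grip": 3.5}, {"delta_pos": [0, 0, 0], "delta_rot": [0, 0, 0], "grip": 3.5}, {"delta_pos": [0, 0, 0], "delta_rot": [0, 0, 0], "grip": 3.5}, {"delta_pos": [-2.5, 0, 0], "delta_rot": [0, 0, 0], "grip": 3.5}, {"delta_pos": [-3.5, 0, 0], "delta_rot": [0, 0, 0], "grip": 3.5}, {"delta_pos": [0, 3.4, 0], "delta_rot": [0, 0, 0], "grip": 3.5}, {"delta_pos": [0, 3.4, 0], "delta_rot": [0, 0, 0], "grip": 3.5}, {"delta_pos": [0, 0, 0], "delta_rot": [0, 0, 0], "grip": 3.5}, {"delta_pos": [0, 0, 0], "delta_rot": [0, 0, 0], "grip": 3.5}]}}

```text
time: 8.35
eef_pos: [0.4814, 0.152, 0.1009]
tool_rot: [0.702, -0.087, 0.701, 0.088]
ft_force: [1.0, -1.5, -0.5]
width: 0.0351
```

```bash
python3 - <<'E'
from h import *
delta([.4803,.151,.040],.245); print(bot.state()['ft_force'])
im,d,T=shot('w8','wrist')
E
```

```text
shift in cur axes [ 6.09 -0.07 -0.14] in goal axes [ 6.09 -0.07 -0.13] rotvec [ 0.003  0.001 -0.001] 0.2
[ 0.96626055 -1.49562707 -0.480906  ]
```

View pics/w8.png

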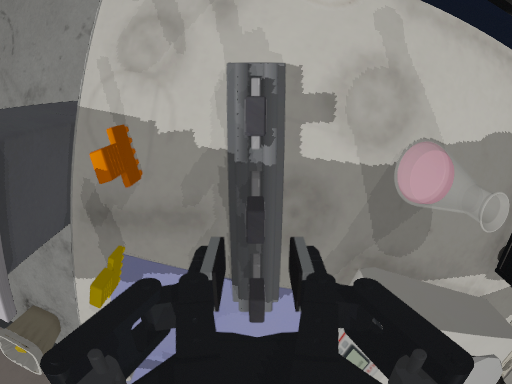

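Emit:
{"op": "jog_arm", "data": {"plan": [{"delta_pos": [2.5, -0.07, -0.13], "delta_rot": [0, 0, 0], "grip": 3.5}, {"delta_pos": [2.2, 0, 0], "delta_rot": [0, 0, 0], "grip": 3.5}, {"delta_pos": [1.0, 0, 0], "delta_rot": [0, 0, 0], "grip": 3.5}, {"delta_pos": [0.35, 0, 0], "delta_rot": [0, 0, 0], "grip": 3.5}, {"delta_pos": [0, 0, 0], "delta_rot": [0, 0, 0], "grip": 0.9}, {"delta_pos": [0, 0, 0], "delta_rot": [0, 0, 0], "grip": 0.9}, {"delta_pos": [0, 0, 0], "delta_rot": [0, 0, 0], "grip": 0.9}, {"delta_pos": [0, 0, 0], "delta_rot": [0, 0, 0], "grip": 0.9}, {"delta_pos": [0, 0, 0], "delta_rot": [0, 0, 0], "grip": 0.9}]}}

```text
time: 9.15
eef_pos: [0.481, 0.1494, 0.0408]
tool_rot: [0.702, -0.086, 0.701, 0.086]
ft_force: [-0.8, -0.2, 6.3]
width: 0.011
```

```bash
python3 - <<'E'
from h import *
s=bot.state();print(s['eef_pos'],s['width'],s['ft_force'])
p=s['eef_pos'];rows([.40,.23,.25],-.78,frm=([p[0],p[1],.10],.245))
E
```

```text
[0.48104824 0.14937329 0.04076369] 0.011049198701432185 [-0.82763544 -0.20376609  6.27347515]
[-1.67, 1.09, -0.66] [0.1139, 0.0, 0.0]
[-1.67, 1.01, -0.78] [0.1139, 0.0, 0.0]
[-1.67, 0.91, -0.88] [0.1139, 0.0, 0.0]
[-1.67, 0.8, -0.98] [0.1139, 0.0, 0.0]
[-1.67, 0.69, -1.07] [0.1139, 0.0, 0.0]
[-1.67, 0.56, -1.14] [0.1139, 0.0, 0.0]
[-1.67, 0.43, -1.2] [0.1139, 0.0, 0.0]
[-1.67, 0.29, -1.24] [0.1139, 0.0, 0.0]
[-1.67, 0.15, -1.26] [0.1139, 0.0, 0.0]
```

Emit:
{"op": "jog_arm", "data": {"plan": [{"delta_pos": [-1.5, 0, 0], "delta_rot": [0, 0, 0], "grip": 0.9}, {"delta_pos": [-2.3, 0, 0], "delta_rot": [0, 0, 0], "grip": 0.9}, {"delta_pos": [-2.1, 0, 0], "delta_rot": [0, 0, 0], "grip": 0.9}, {"delta_pos": [-1.67, 1.09, -0.66], "delta_rot": [0.114, 0, 0], "grip": 0.9}, {"delta_pos": [-1.67, 1.01, -0.78], "delta_rot": [0.114, 0, 0], "grip": 0.9}, {"delta_pos": [-1.67, 0.91, -0.88], "delta_rot": [0.114, 0, 0], "grip": 0.9}, {"delta_pos": [-1.67, 0.8, -0.98], "delta_rot": [0.114, 0, 0], "grip": 0.9}, {"delta_pos": [-1.67, 0.69, -1.07], "delta_rot": [0.114, 0, 0], "grip": 0.9}, {"delta_pos": [-1.67, 0.56, -1.14], "delta_rot": [0.114, 0, 0], "grip": 0.9}, {"delta_pos": [-1.67, 0.43, -1.2], "delta_rot": [0.114, 0, 0], "grip": 0.9}, {"delta_pos": [-1.67, 0.29, -1.24], "delta_rot": [0.114, 0, 0], "grip": 0.9}, {"delta_pos": [-1.67, 0.15, -1.26], "delta_rot": [0.114, 0, 0], "grip": 0.9}, {"delta_pos": [0, 0, 0], "delta_rot": [0, 0, 0], "grip": 0.9}, {"delta_pos": [0, 0, 0], "delta_rot": [0, 0, 0], "grip": 0.9}, {"delta_pos": [0, 0, 0], "delta_rot": [0, 0, 0], "grip": 0.9}]}}

```text
time: 10.4
eef_pos: [0.3996, 0.2295, 0.249]
tool_rot: [0.654, 0.268, 0.654, -0.268]
ft_force: [-0.1, -1.3, -1.0]
width: 0.0109
```

```bash
python3 -c "
from h import *
teeth('s9')
shot('t9','top')"
```

```text
(no output)
```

View pics/s9.png

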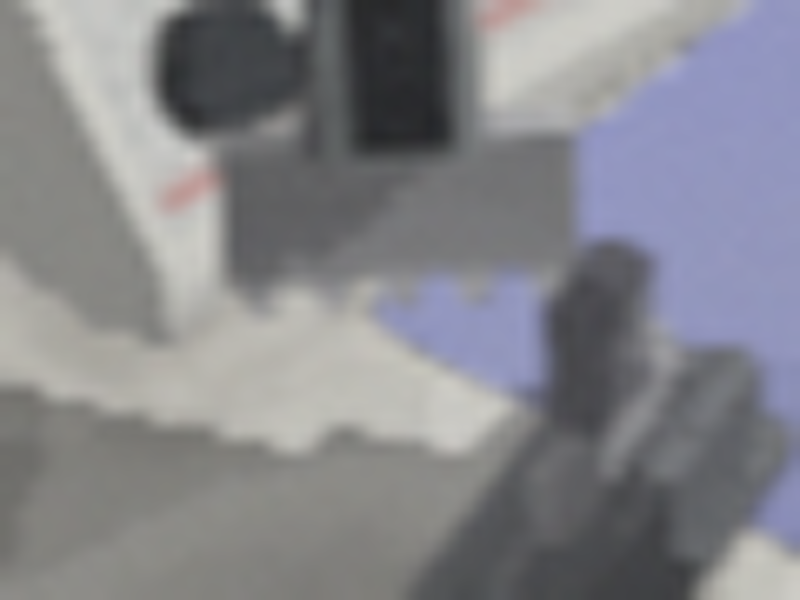

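```bash
python3 - <<'E'
from h import *
print(bot.state()['time'],bot.state()['eef_pos'])
rows([.488,-.228,.16],.09)
E
```

```text
10.75 [0.39957709 0.22974985 0.24904824]
[0.74, -2.19, 3.21] [-0.0726, -0.0, 0.0]
[0.74, -2.42, 3.04] [-0.0726, -0.0, 0.0]
[0.74, -2.63, 2.86] [-0.0726, -0.0, 0.0]
[0.74, -2.83, 2.66] [-0.0726, -0.0, 0.0]
[0.74, -3.02, 2.45] [-0.0726, -0.0, 0.0]
[0.74, -3.19, 2.22] [-0.0726, -0.0, 0.0]
[0.74, -3.34, 1.98] [-0.0726, -0.0, 0.0]
[0.74, -3.47, 1.74] [-0.0726, -0.0, 0.0]
[0.74, -3.59, 1.48] [-0.0726, -0.0, 0.0]
[0.74, -3.69, 1.22] [-0.0726, -0.0, 0.0]
[0.74, -3.77, 0.95] [-0.0726, -0.0, 0.0]
[0.74, -3.83, 0.67] [-0.0726, -0.0, 0.0]
```

View pics/t9.png

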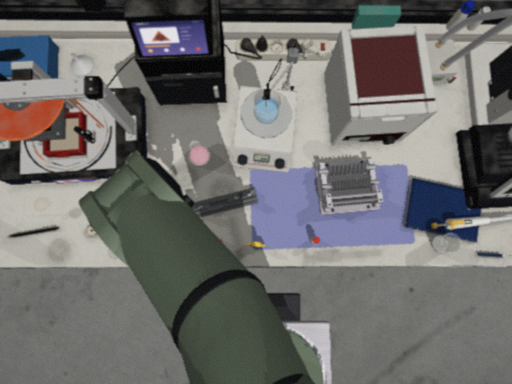

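Emit:
{"op": "jog_arm", "data": {"plan": [{"delta_pos": [0.74, -2.19, 3.21], "delta_rot": [-0.0726, 0, 0], "grip": 0.9}, {"delta_pos": [0.74, -2.42, 3.04], "delta_rot": [-0.0726, 0, 0], "grip": 0.9}, {"delta_pos": [0.74, -2.63, 2.86], "delta_rot": [-0.0726, 0, 0], "grip": 0.9}, {"delta_pos": [0.74, -2.83, 2.66], "delta_rot": [-0.0726, 0, 0], "grip": 0.9}, {"delta_pos": [0.74, -3.02, 2.45], "delta_rot": [-0.0726, 0, 0], "grip": 0.9}, {"delta_pos": [0.74, -3.19, 2.22], "delta_rot": [-0.0726, 0, 0], "grip": 0.9}, {"delta_pos": [0.74, -3.34, 1.98], "delta_rot": [-0.0726, 0, 0], "grip": 0.9}, {"delta_pos": [0.74, -3.47, 1.74], "delta_rot": [-0.0726, 0, 0], "grip": 0.9}, {"delta_pos": [0.74, -3.59, 1.48], "delta_rot": [-0.0726, 0, 0], "grip": 0.9}, {"delta_pos": [0.74, -3.69, 1.22], "delta_rot": [-0.0726, 0, 0], "grip": 0.9}, {"delta_pos": [0.74, -3.77, 0.95], "delta_rot": [-0.0726, 0, 0], "grip": 0.9}, {"delta_pos": [0.74, -3.83, 0.67], "delta_rot": [-0.0726, 0, 0], "grip": 0.9}, {"delta_pos": [0, 0, 0], "delta_rot": [0, 0, 0], "grip": 0.9}, {"delta_pos": [0, 0, 0], "delta_rot": [0, 0, 0], "grip": 0.9}, {"delta_pos": [0, 0, 0], "delta_rot": [0, 0, 0], "grip": 0.9}]}}

```text
time: 12.0
eef_pos: [0.4879, -0.2275, 0.1602]
tool_rot: [0.706, -0.031, 0.707, 0.032]
ft_force: [0.4, 0.5, -0.5]
width: 0.0111
```

```bash
python3 - <<'E'
from h import *
delta([.4883,-.228,.105],.0905); print(bot.state()['ft_force'])
im,d,T=shot('w10','wrist')
P=world('wrist',d,T)
# rails profile: local coords
cs,sn=np.cos(.0905),np.sin(.0905)
Q=P.reshape(-1,3); L=(Q[:,:2]-[.4883,-.2258])@np.array([[cs,-sn],[sn,cs]])
for y0 in range(-80,80,10):
    m=(abs(L[:,1]*1000-y0-5)<5)&(Q[:,2]>.064)&(Q[:,2]<.071)&(abs(L[:,0])<.02); a=np.sort(L[m,0])*1000
    if len(a)>5: print(y0,a.min().round(1),a[a<0].max().round(1) if (a<0).any() else '',a[a>0].min().round(1) if (a>0).any() else '',a.max().round(1),len(a))
E
```

```text
shift in cur axes [ 5.52 -0.06  0.04] in goal axes [ 5.52 -0.05  0.03] rotvec [-0.001 -0.    -0.001] 0.1
[ 0.38219951  0.52104477 -0.47394315]
-40 4.7  4.7 10.0 16
-30 -10.1 -6.5 4.7 9.9 122
-20 -10.0 -6.5 4.6 9.8 128
-10 -9.9 -5.6 4.5 9.6 134
0 -9.7 -4.7 4.5 9.5 144
10 -9.6 -4.7 4.5 9.3 150
20 -10.1 -4.6 4.4 9.3 147
30 -10.2 -4.6 5.1 9.9 163
40 -10.1 -4.5 4.3 9.9 183
50 -10.0 -4.5 4.3 9.8 171
60 -17.9 -0.5 0.3 17.7 424
70 -17.7 -0.5 0.3 17.6 439
```

View pics/w10.png

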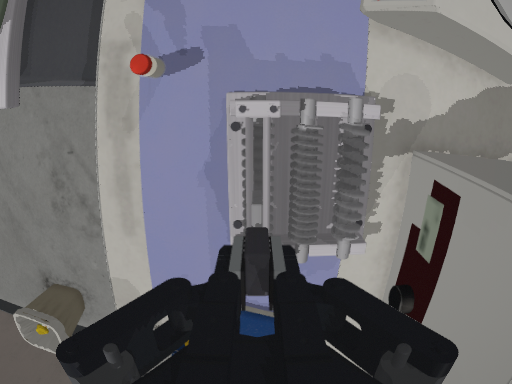

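Emit:
{"op": "jog_arm", "data": {"plan": [{"delta_pos": [2.5, -0.05, 0.04], "delta_rot": [0, 0, 0], "grip": 0.9}, {"delta_pos": [2.0, 0, 0], "delta_rot": [0, 0, 0], "grip": 0.9}, {"delta_pos": [1.2, 0, 0], "delta_rot": [0, 0, 0], "grip": 0.9}, {"delta_pos": [0.8, 0, 0], "delta_rot": [0, 0, 0], "grip": 0.9}, {"delta_pos": [0.6, 0, 0], "delta_rot": [0, 0, 0], "grip": 0.9}, {"delta_pos": [0.2, 0, 0], "delta_rot": [0, 0, 0], "grip": 0.9}, {"delta_pos": [0, 0, 0], "delta_rot": [0, 0, 0], "grip": 0.9}, {"delta_pos": [0, 0, 0], "delta_rot": [0, 0, 0], "grip": 0.9}]}}

```text
time: 12.72
eef_pos: [0.489, -0.2281, 0.0882]
tool_rot: [0.707, -0.032, 0.706, 0.032]
ft_force: [0.1, 0.0, -0.4]
width: 0.0111
```

Emit:
{"op": "jog_arm", "data": {"plan": [{"delta_pos": [0.25, 0, 0], "delta_rot": [0, 0, 0], "grip": 0.9}, {"delta_pos": [0.2, 0, 0], "delta_rot": [0, 0, 0], "grip": 0.9}, {"delta_pos": [0, 0, 0], "delta_rot": [0, 0, 0], "grip": 0.9}, {"delta_pos": [0, 0, 0], "delta_rot": [0, 0, 0], "grip": 0.9}]}}

```text
time: 13.05
eef_pos: [0.4886, -0.2282, 0.0831]
tool_rot: [0.706, -0.032, 0.706, 0.032]
ft_force: [-0.0, -0.4, -0.6]
width: 0.0111
```

Emit:
{"op": "jog_arm", "data": {"plan": [{"delta_pos": [0.1, 0, 0], "delta_rot": [0, 0, 0], "grip": 0.9}, {"delta_pos": [0.1, 0, 0], "delta_rot": [0, 0, 0], "grip": 0.9}, {"delta_pos": [0, 0, 0], "delta_rot": [0, 0, 0], "grip": 0.9}]}}

```text
time: 13.3
eef_pos: [0.4888, -0.2283, 0.0816]
tool_rot: [0.707, -0.032, 0.706, 0.032]
ft_force: [-2.6, 1.0, 11.5]
width: 0.0111
```

Emit:
{"op": "jog_arm", "data": {"plan": [{"delta_pos": [-0.01, 0.06, 0], "delta_rot": [0, 0, 0], "grip": 0.9}, {"delta_pos": [0, 0.06, 0], "delta_rot": [0, 0, 0], "grip": 0.9}, {"delta_pos": [0, 0.06, 0], "delta_rot": [0, 0, 0], "grip": 0.9}, {"delta_pos": [0, 0, 0], "delta_rot": [0, 0, 0], "grip": 0.9}]}}

```text
time: 13.63
eef_pos: [0.4885, -0.2264, 0.0813]
tool_rot: [0.706, -0.032, 0.706, 0.032]
ft_force: [0.1, -0.3, -0.3]
width: 0.011
```

Emit:
{"op": "jog_arm", "data": {"plan": [{"delta_pos": [0.08, 0, 0], "delta_rot": [0, 0, 0], "grip": 0.9}, {"delta_pos": [0, 0, 0], "delta_rot": [0, 0, 0], "grip": 0.9}, {"delta_pos": [0, 0, 0], "delta_rot": [0, 0, 0], "grip": 0.9}]}}

```text
time: 13.88
eef_pos: [0.4883, -0.2262, 0.0802]
tool_rot: [0.706, -0.032, 0.707, 0.032]
ft_force: [-0.1, -0.4, -0.8]
width: 0.0107
```

Emit:
{"op": "jog_arm", "data": {"plan": [{"delta_pos": [0.08, 0, 0], "delta_rot": [0, 0, 0], "grip": 0.9}, {"delta_pos": [0.04, 0, 0], "delta_rot": [0, 0, 0], "grip": 0.9}, {"delta_pos": [0, 0, 0], "delta_rot": [0, 0, 0], "grip": 0.9}, {"delta_pos": [0, 0, 0], "delta_rot": [0, 0, 0], "grip": 0.9}]}}

```text
time: 14.22
eef_pos: [0.4884, -0.2263, 0.0791]
tool_rot: [0.706, -0.032, 0.706, 0.032]
ft_force: [-0.0, 0.4, -1.9]
width: 0.011
```

Emit:
{"op": "jog_arm", "data": {"plan": [{"delta_pos": [0.08, 0, 0], "delta_rot": [0, 0, 0], "grip": 0.9}, {"delta_pos": [0.05, 0, 0], "delta_rot": [0, 0, 0], "grip": 0.9}, {"delta_pos": [0, 0, 0], "delta_rot": [0, 0, 0], "grip": 0.9}, {"delta_pos": [0, 0, 0], "delta_rot": [0, 0, 0], "grip": 0.9}]}}

```text
time: 14.55
eef_pos: [0.4885, -0.2261, 0.0778]
tool_rot: [0.706, -0.032, 0.706, 0.032]
ft_force: [0.2, 2.1, -0.8]
width: 0.0111
```

Emit:
{"op": "jog_arm", "data": {"plan": [{"delta_pos": [0.05, 0.02, 0], "delta_rot": [0, 0, 0], "grip": 0.9}, {"delta_pos": [0.05, 0, 0], "delta_rot": [0, 0, 0], "grip": 0.9}, {"delta_pos": [0, 0, 0], "delta_rot": [0, 0, 0], "grip": 0.9}, {"delta_pos": [0, 0, 0], "delta_rot": [0, 0, 0], "grip": 0.9}]}}

```text
time: 14.88
eef_pos: [0.4885, -0.2259, 0.0769]
tool_rot: [0.706, -0.032, 0.706, 0.032]
ft_force: [-0.5, 3.9, 1.7]
width: 0.0109
```

Emit:
{"op": "jog_arm", "data": {"plan": [{"delta_pos": [0.03, 0.02, 0], "delta_rot": [0, 0, 0], "grip": 0.9}, {"delta_pos": [0, 0, 0], "delta_rot": [0, 0, 0], "grip": 0.9}, {"delta_pos": [0, 0, 0], "delta_rot": [0, 0, 0], "grip": 0.9}]}}

```text
time: 15.13
eef_pos: [0.4885, -0.2259, 0.0768]
tool_rot: [0.706, -0.032, 0.706, 0.032]
ft_force: [-0.8, 5.5, 6.6]
width: 0.0112
```

Emit:
{"op": "jog_arm", "data": {"plan": [{"delta_pos": [-0.02, 0, 0], "delta_rot": [0, 0, 0], "grip": 0.9}, {"delta_pos": [0, 0, 0], "delta_rot": [0, 0, 0], "grip": 1.8}, {"delta_pos": [0, 0, 0], "delta_rot": [0, 0, 0], "grip": 3}, {"delta_pos": [0, 0, 0], "delta_rot": [0, 0, 0], "grip": 3.5}, {"delta_pos": [0, 0, 0], "delta_rot": [0, 0, 0], "grip": 3.5}, {"delta_pos": [-1.5, 0, 0], "delta_rot": [0, 0, 0], "grip": 3.5}, {"delta_pos": [-3, 0, 0], "delta_rot": [0, 0, 0], "grip": 3.5}, {"delta_pos": [-4, 0, 0], "delta_rot": [0, 0, 0], "grip": 3.5}, {"delta_pos": [-3.5, -2, 0], "delta_rot": [0, 0, 0], "grip": 3.5}, {"delta_pos": [0, -3.5, 0], "delta_rot": [0, 0, 0], "grip": 3.5}, {"delta_pos": [0, -1.5, 0], "delta_rot": [0, 0, 0], "grip": 3.5}, {"delta_pos": [0, 0, 0], "delta_rot": [0, 0, 0], "grip": 3.5}, {"delta_pos": [0, 0, 0], "delta_rot": [0, 0, 0], "grip": 3.5}, {"delta_pos": [0, 0, 0], "delta_rot": [0, 0, 0], "grip": 3.5}]}}

```text
time: 16.3
eef_pos: [0.4946, -0.295, 0.1965]
tool_rot: [0.706, -0.032, 0.707, 0.032]
ft_force: [0.9, 0.9, -1.0]
width: 0.035
```

```bash
python3 - <<'E'
from h import *
s=bot.state(); print(s['time'],s['eef_pos'],s['ft_force'])
im,d,T=shot('w11','wrist')
P=world('wrist',d,T)
m=(P[...,2]>.08)&(P[...,2]<.13)&(abs(P[...,0]-.488)<.04)&(abs(P[...,1]+.226)<.06)
q=P[m]; print(len(q),np.median(q,0),np.percentile(q[:,2],[10,50,90]),cv2.minAreaRect(q[:,:2].astype(np.float32)*1000))
r=P[(P[...,2]>.064)&(P[...,2]<.072)&(abs(P[...,0]-.488)<.04)&(abs(P[...,1]+.226)<.1)]; print('rail',np.median(r[:,2]))
shot('s11','scene'); shot('t11','top')
for c in('wrist','scene','top'): print(c,[(np.round(r['position'],4),round(r['conf'],2)) for r in bot.landmark_of(c,'leaf_1')])
cv2.imwrite('pics/s11c.png',cv2.resize(np.load('s11.npz')['im'][110:290,170:400],(766,600),interpolation=cv2.INTER_CUBIC)[:,:,::-1])
E
```

```text
16.3 [ 0.49460271 -0.29503993  0.19647933] [ 0.90380826  0.86357749 -1.03395071]
459 [ 0.4877542  -0.22401496  0.10449172] [0.10343692 0.10449172 0.10540722] ((487.71197509765625, -224.0944366455078), (11.90059757232666, 22.35817527770996), 5.265887260437012)
rail 0.06834451710779363
wrist [(array([ 0.4881, -0.2254,  0.0415]), 0.82), (array([ 0.5321, -0.2238,  0.0351]), 0.71)]
scene [(array([0.3634, 0.0476, 0.    ]), 0.76), (array([0.3665, 0.1662, 0.0031]), 0.68), (array([0.4652, 0.2173, 0.0058]), 0.5), (array([0.4976, 0.0783, 0.0058]), 0.47), (array([ 0.4892, -0.2253,  0.0468]), 0.47)]
top [(array([ 0.3715,  0.1603, -0.0037]), 0.52), (array([ 0.4883, -0.2253,  0.0434]), 0.49), (array([3.656e-01, 4.060e-02, 3.000e-04]), 0.48), (array([0.501 , 0.0825, 0.0134]), 0.4)]
```

View pics/w11.png

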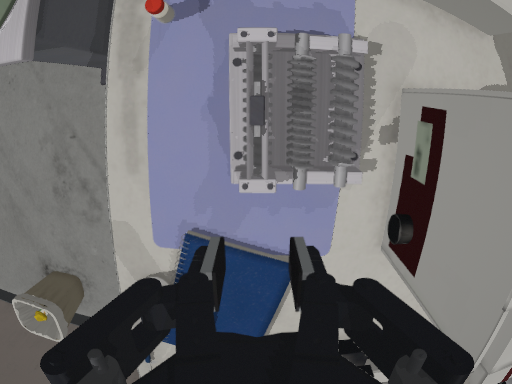

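View pics/s11c.png

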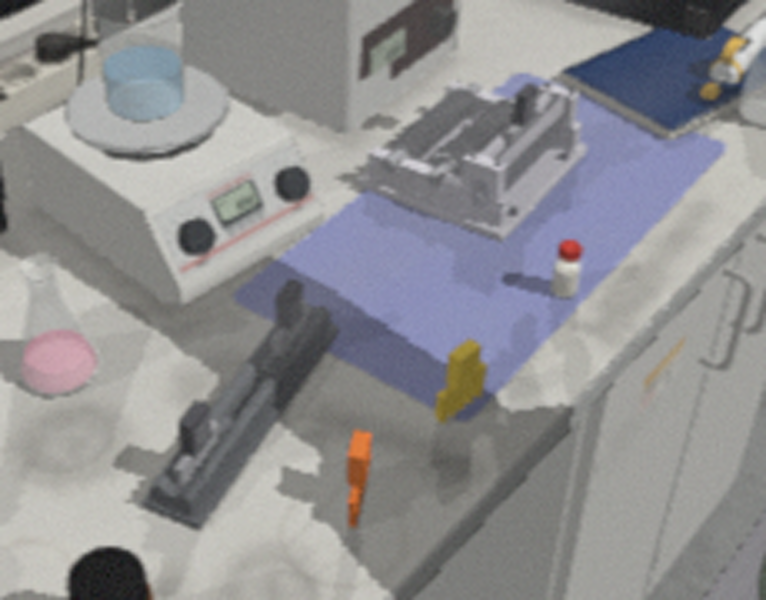

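```bash
python3 - <<'E'
from h import *
for n,f in(('scene','s11'),('top','t11')):
    z=np.load(f+'.npz'); P=world(n,z['d'],z['T'])
    for c in([.4973,.0828],[.4631,.2195],[.4883,-.2245]):
        m=np.hypot(P[...,0]-c[0],P[...,1]-c[1])<.012; print(n,c,np.percentile(P[m][:,2],[80,95]).round(4))
s=bot.state(); print(s['time'],s['ft_force'],np.abs(s['qd']).max()); bot.close_job()
E
```

```text
scene [0.4973, 0.0828] [0.0651 0.0678]
scene [0.4631, 0.2195] [0.067  0.0684]
scene [0.4883, -0.2245] [0.0988 0.1036]
top [0.4973, 0.0828] [0.0686 0.0699]
top [0.4631, 0.2195] [0.0695 0.0715]
top [0.4883, -0.2245] [0.549  0.5569]
16.6 [ 0.03142799 -0.42732434  0.01760972] 0.002484595227187525
the job is handed in; nothing more can be done
```

The matching leaf is the one from the stand's middle slot. It has five teeth at 10 mm pitch, and I left it seated in the front screw and released. I handed the job in at 16.6 s; it reports no verdict.

- **Screw pitch:** In the wrist picture the front screw's crests looked 10 mm apart, and the two spare screws looked like 8 mm and 12 mm.
- **First leaf:** I lifted the leaf nearest the fixture and looked at it in the scene camera. It showed four teeth (12 mm), so I put it back upright in its slot without trying it on the thread.
- **Second leaf:** The middle leaf showed about 10 mm pitch, so I stood it in the guide slot. It touched the crests at about 11 N, and after sliding about 2 mm along the screw the teeth dropped in. It stopped about 5 mm below the crests with under 7 N of vertical force.
- **Third leaf:** I did not touch it; it is still in its slot.

**Last checks:**
- **Seated leaf:** Its block top was at z = 104.5 mm, which puts its origin at about 44.5 mm (fully home is 44 mm). It stood upright.
- **Leaves in the stand:** The other two had their block tops at about 68–70 mm, as expected for a leaf standing in its slot.
- **Bystanders:** The flask and vial looked undisturbed in the last pictures. The amber jar showed only in part, and I did not measure any of the three again.
- **Disagreement:** The top camera's height at the seated leaf was wrong (0.55 m), probably because the arm was in its view. The wrist and scene cameras agreed with each other.

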